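# Fasten the instrument cover's captive screw with the flat-bladed driver

## Robot

A 7-joint arm with a two-finger parallel gripper is mounted at the origin on the work surface. World frame = base frame: x ahead of the robot, y to its left, z up, the work surface at z = 0. Lengths are in m, angles in rad, forces in N, time in s.
With the tool pointing down it reaches from about 0.4 to 0.9 m from the base axis. Payload 5.6 kg.
Tool frame: the origin (TCP) lies midway between the tips of the shut fingers; the grasp point (between the pads) lies 19 mm behind it; z points along the fingers, y is the line along which they close (so a half turn about z gives the same grasp; the last joint's range is limited). The gripper opens to 92 mm and grips with 3 to 60 N. Pads are 20 mm wide; open, the fingers measure 128 mm over their backs; the gripper's body (75 mm by 189 mm) begins 69 mm behind the grasp point.
Start: joints at [-1.282, 0.468, -0.012, 1.603, 0.006, 1.071, -0.056], TCP at [0.212, 0.615, 0.215] pointing down, gripper open.
Joint ranges: [-2.53, 2.53], [-0.31, 2.02], [-1.57, 1.55], [0.28, 2.44], [-1.29, 4.43], [0.15, 1.84], [-2.92, 2.92]. Speed limits (rad/s): [2.57, 2.57, 3.14, 3.14, 3.14, 3.14, 3.14].

## Interface

Orientations are given as a 3x3 rotation matrix whose columns are the frame's x, y, z axes.
In Python, from station import env, effector, solver, viewer, workorder, search_frame, tip_of gives the robot as it stands. Calls block until the motion is done:
- env.reach(position, orientation): joint-space move of the TCP to a pose.
- env.movel(position, frame=None, rate=0.15): straight line of the TCP; frame=None keeps the orientation; rate is the mean speed in m/s.
- env.goto_joints(angles): joint-space move.
- effector.release() and effector.grasp(squeeze=None): open the fingers fully, or close them until they stop; squeeze is the grip in N (None keeps the last).
- env.pause(seconds).
- solver.inverse_kinematics(position, orientation): joint angles nearest the present ones, or None.
- env.sense(): the state.
- viewer.read_camera(name): name is "scene" or "side" or "wrist"; returns (picture, depth): 420x560x3 uint8, red, green, blue; 420x560 float32, m along the optical axis (not along the pixel's ray), 0 where there is no reading.
- viewer.camera_info(name): a dict with "intrinsics" (3x3 intrinsics, pixels), "dist_coeffs" ([k1, k2, p1, p2, k3] as OpenCV has them; the pictures are not rectified), "eye" and "rotation" of the camera in the world; the wrist camera has in their place "T_tool_cam" (4x4, takes a point from camera to tool coordinates, whose origin is the TCP and whose axes are the flange's). Camera axes: x right, y up, looking along -z (the intrinsics and any distortion apply to the point x, -y, -z); pixel columns grow to the right and rows downward; lengths in m; the calibration is good to about 2 mm. A picture is of the moment at which its call begins: read the wrist's pose just before it. camera_info takes no time and is no camera call.
A pose or a line that the arm cannot do raises env.PlanningError and nothing moves.
- workorder.finish_job(): hands the job in; it is judged then, once.
Trained networks look in the newest picture that a camera, given by its name, has taken for a name from the list of things; names that differ only in an ending like _2 or _b are one class to them, and where a whole thing is asked for, a point or a joint stands for the part that bears it (a point fixed in the world has none). Each returns a list of dicts, best first, with "score" (0 to 1); they miss things now and then, are a little off and sometimes report something else, mostly with a low value. They report only what shows in the picture. A call takes as long as a camera call.
- search_frame(camera, name): "at" ([x, y, z] in m, in world coordinates, good to about 4 mm: the middle of the surface that is visible of it).
- tip_of(camera, name): "at" ([x, y, z] in m, in world coordinates, good to about 4 mm: a listed point, or the origin of a listed thing).
The state is a dict: "t": time; "joint_positions": joint angles; "joint_velocities": joint speeds; "tau": joint torques, N m; "ee_pos": TCP position; "tcp_rot": TCP orientation; "wrist_force": force on the tool from outside, world axes, zero at the start; "moment": the same for the moment, N m; "gripper_width": finger opening in m; "grasp_force": force on a finger pad.
Only numpy, scipy, OpenCV 4.12 (cv2) and the standard library are available. Lean on these libraries where they do the work, as an engineer would, in place of code of your own. Each camera call takes 0.05 s, during which the arm holds its last target. There are 200 camera calls.

## Task

Take the flat-handled driver out of its upright stand and seat its blade fully in the slot of the captive screw on the sloping instrument cover, standing square to the cover before anything turns. Keeping it square, turn the screw clockwise with the driver until it reaches its stop, then put the driver back upright in its stand. Do not turn the screw with the fingers, and leave the other things on the bench alone.

Things in the scene. Friction and masses are not known exactly. Their poses are not given: they have to be found in the camera images.
- driver_grip (a point): Centre of the driver's black flat handle, 44 mm wide (x), 14 mm thick (y), 56 mm tall. z runs along the driver from blade to handle. 98 mm from the blade's end, 28 mm from the handle's top, 28 mm above the upper face of the black collar (46 mm across, 6 mm thick) under the handle. The driver starts upright in its stand, its yaw varying.
- driver_tip (a point): Centre of the end of the driver's steel blade, driver's axes, 98 mm from driver_grip along z. The blade is 26 mm wide (x), 5 mm thick (y), 14 mm tall, its last 4 mm narrowed to 22 x 3.5 mm, and alike either way round.
- driver: The driver as a whole: one rigid piece, 126 mm long, about 140 g; handle, collar, 12 mm steel shaft and blade in line. Origin at the blade's end, as driver_tip.
- slot_floor (a point): Centre of the slot's floor in the captive screw's round knurled steel head (46 mm across, 15 mm high). The slot is a closed recess 33 mm long (x), 9.5 mm wide (y), 11 mm deep; its mouth is 11 mm along +z. z is the screw's axis, out of the cover, leaning 20 degrees from vertical to the case's front. x and y turn with the screw.
- screw (a joint): Turn of the captive screw in rad, growing clockwise seen from above the cover. Starts between 0 and 0.3; stop at 1.2. Friction of about 0.08 N m holds it where it is left. Coarse thread: the head goes in 3 mm for each rad turned. The blade has about 0.2 rad of play either way in the slot.
- captive: The captive screw as a whole; origin on its axis at the head's underside, 4 mm below slot_floor, z out of the cover. It stands in the middle of the sloping face of a fixed aluminium case 200 mm deep, 160 mm wide, 60 mm high in front, 130 mm behind, which lies within 0.35 rad of facing the robot.
- stand_top (a point): Centre of the upper rim of the driver's stand, a fixed aluminium tube 72 mm high, 54 mm across, foot 80 mm across, bore 34 mm across and 66 mm deep. The driver's collar rests on the rim, blade end 64 mm below it, so driver_grip is 34 mm above this point. The stand is left or right of the case.
- stand: The same stand; origin at the centre of its underside, z up.
- meter: Bystander: yellow hand multimeter 180 x 85 x 40 mm lying flat, on the side of the case where the stand is not; origin under its centre.
- mouse: Bystander: black computer mouse 105 x 60 x 33 mm; origin under its centre.
- probe_tool: Bystander: an ordinary grey-handled screwdriver, about 200 mm long, lying on the bench.

How it is judged:
On the way, in this order (a step that is already met when the one before it is completed fails the run):
1. the driver's blade is seated in the slot (its end within 6 mm of the slot floor's centre), the driver within 0.12 rad of the screw's axis, before the screw has been turned (joint still below 0.45) (distance between driver_tip and slot_floor below 0.006 m and angle between the z axis of driver_tip and the z axis of slot_floor, either way round below 0.12 rad and value of joint screw below 0.45 rad), for 0.2 s.
2. the screw is turned to its stop (joint above 1.1) with the blade in the slot and the driver square (value of joint screw above 1.1 rad and distance between driver_tip and slot_floor below 0.009 m and angle between the z axis of driver_tip and the z axis of slot_floor, either way round below 0.15 rad), for 0.1 s.
At the end, for the whole second after the job is handed in: The screw is at its stop (joint above 1.1 of 1.2) and the driver stands released and at rest in its stand: collar down on the rim (blade's end less than 14 mm above the stand's underside), within 0.1 rad of upright and about centred (10 to 12 mm) (value of joint screw above 1.1 rad and horizontal distance between driver_tip and stand below 0.01 m and horizontal distance between driver_grip and stand_top below 0.012 m and z of driver_tip in the frame of stand below 0.014 m and angle between driver_grip's own z axis and vertical below 0.1 rad and linear speed of driver below 0.02 m/s); the robot touches nothing.
It fails at once if the screw is turned while the driver is out of square (more than 0.2 rad off its axis) (velocity of joint screw above 0.2 rad/s and value of joint screw below 1.1 rad and angle between the z axis of driver_tip and the z axis of slot_floor, either way round above 0.2 rad).
It fails at once if the fingers push on the screw (contact force between the fingers and captive above 3 N).
It fails at once if a bystander is moved by more than 30 mm (distance of any of meter, mouse, probe_tool from where it was at the start of the episode above 0.03 m).
It also fails if it takes over 58 s, if anything falls off the work surface, if the arm or the gripper's body presses on something with over 40 N, if the wrist force passes 120 N, or if a joint passes its speed limit or range.

## Working session

There is one attempt and no reset: what is moved stays moved. The work goes in short steps, each a Python script; the robot and the scene stay as the last script left them, time stands still between calls to the robot, and variables do not carry over. Pictures are saved under pics/ and viewed, at most 10 in all, crops included, and the job is handed in when it is done.

```bash
ls; mkdir -p pics
cat > h.py <<'E'
import numpy as np, cv2
from station import env, effector, solver, viewer, workorder, search_frame, tip_of
def snap(c,fn=None):
    s=env.sense(); im,d=viewer.read_camera(c)
    if fn: cv2.imwrite('pics/'+fn,im[:,:,::-1])
    return im,d,s
def campose(c,s):
    i=viewer.camera_info(c)
    if c=='wrist':
        T=np.eye(4);T[:3,:3]=s['tcp_rot'];T[:3,3]=s['ee_pos'];T=T@np.array(i['T_tool_cam'])
        return T[:3,:3],T[:3,3],i
    return np.array(i['rotation']),np.array(i['eye']),i
def cloud(c,d,s):
    R,e,i=campose(c,s);h,w=d.shape
    u,v=np.meshgrid(np.arange(w),np.arange(h))
    p=cv2.undistortPoints(np.stack([u,v],-1).reshape(-1,1,2).astype(np.float64),np.array(i['intrinsics']),np.array(i['dist_coeffs'])).reshape(h,w,2)
    P=np.stack([p[...,0]*d,-p[...,1]*d,-d],-1)
    W=P@R.T+e; W[d<=0]=np.nan
    return W
E
python3 - <<'E'
from h import *
for c in ['scene','side']:
    im,d,s=snap(c,c+'1.png')
    print(c,viewer.camera_info(c)['eye'])
    for n in ['driver_grip','driver_tip','slot_floor','captive','stand_top','stand','meter','mouse','probe_tool']:
        r=tip_of(c,n); print(n,[(np.round(x['at'],3),round(x['score'],2)) for x in r[:2]])
print(s['t'],s['wrist_force'])
a,b=cv2.imread('pics/scene1.png'),cv2.imread('pics/side1.png')
E
```

```text
pics
scene [0.87498474 0.57067333 0.88014782]
driver_grip [(array([ 0.44 , -0.331,  0.108]), 0.77)]
driver_tip []
slot_floor [(array([ 0.563, -0.011,  0.108]), 0.68)]
captive [(array([ 0.68 ,  0.289, -0.001]), 0.66), (array([ 0.568, -0.009,  0.103]), 0.6)]
stand_top [(array([ 0.43 , -0.333,  0.072]), 0.56)]
stand [(array([ 0.438, -0.333, -0.001]), 0.77)]
meter [(array([ 0.493,  0.296, -0.   ]), 0.82)]
mouse [(array([ 0.674, -0.291, -0.002]), 0.83)]
probe_tool [(array([ 0.679,  0.291, -0.003]), 0.58)]
side [-0.0456532  -0.88155576  0.84496088]
driver_grip [(array([ 0.435, -0.332,  0.107]), 0.86), (array([ 0.565, -0.013,  0.105]), 0.5)]
driver_tip []
slot_floor [(array([ 0.564, -0.01 ,  0.107]), 0.76), (array([ 0.668, -0.295, -0.001]), 0.21)]
captive [(array([ 0.57 , -0.011,  0.106]), 0.64)]
stand_top [(array([ 0.436, -0.333,  0.071]), 0.78)]
stand [(array([ 0.437, -0.333,  0.004]), 0.78)]
meter [(array([ 0.5  ,  0.291, -0.002]), 0.96)]
mouse [(array([ 0.668, -0.296, -0.   ]), 0.86)]
probe_tool [(array([ 0.679,  0.29 , -0.004]), 0.5)]
0.5 [ 0.61380544  0.26368668 -0.21418523]
```

View pics/scene1.png

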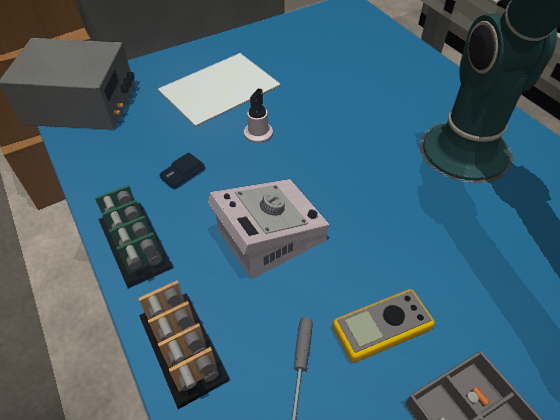

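View pics/side1.png

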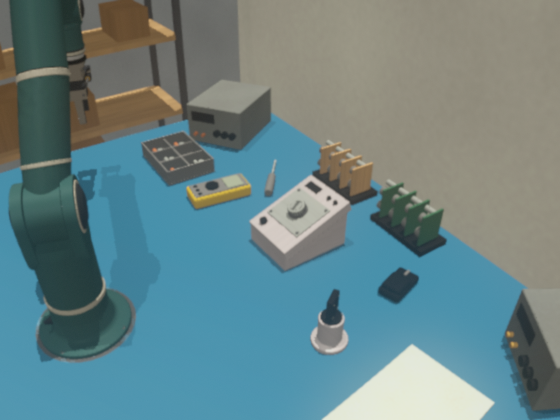

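Run:
```python
from h import *
np.set_printoptions(precision=4,suppress=True)
print(viewer.camera_info('wrist'))
s0=np.array([0.565,-0.010,0.107])
for c in ['scene','side']:
    im,d,s=snap(c); W=cloud(c,d,s)
    r=np.linalg.norm(W-s0,axis=-1)
    P=W[(r<0.065)&(r>0.03)]
    # ransac plane
    best=0;rng=np.random.default_rng(0)
    for _ in range(400):
        a,b,e=P[rng.choice(len(P),3,False)]
        n=np.cross(b-a,e-a);n/=np.linalg.norm(n)+1e-9
        m=abs((P-a)@n)<.002
        if m.sum()>best: best=m.sum();M=m
    Q=P[M];n=np.linalg.svd(Q-Q.mean(0))[2][2];n*=np.sign(n[2])
    print(c,len(P),best,n,'tilt',np.degrees(np.arccos(n[2])),'psi',np.degrees(np.arctan2(-n[1],-n[0])),'head height',(s0-Q.mean(0))@n)
    psi=np.arctan2(-n[1],-n[0])
    # driver handle
    g=W[(np.hypot(W[...,0]-.437,W[...,1]+.332)<.035)&(W[...,2]>.085)&(W[...,2]<.14)]
    ctr,sz,ang=cv2.minAreaRect(g[:,:2].astype(np.float32)); print('handle',len(g),ctr,sz,ang,g[:,2].max())
def Rax(z,yaw):
    x0=np.array([np.cos(yaw),np.sin(yaw),0]);x=x0-z*(z@x0);x/=np.linalg.norm(x);return np.stack([x,np.cross(z,x),z],1)
for nm,z,p in [('screw',-n,s0+n*.08),('stand',np.array([0,0,-1.]),np.array([.437,-.332,.09]))]:
    for k in range(-6,6):
        q=solver.inverse_kinematics(p,Rax(z,k*np.pi/6)); print(nm,k*30,q if q is None else np.array(q))
print(env.sense()['tcp_rot'],env.sense()['t'])
```

```text
{'intrinsics': array([[372.3588,   0.    , 278.8146],
       [  0.    , 372.3588, 215.1714],
       [  0.    ,   0.    ,   1.    ]]), 'dist_coeffs': array([0.0156, 0.    , 0.    , 0.    , 0.    ]), 'T_tool_cam': array([[ 0.0003,  0.9724,  0.2335,  0.0659],
       [ 1.    , -0.0004,  0.0006, -0.0003],
       [ 0.0007,  0.2335, -0.9724, -0.1697],
       [ 0.    ,  0.    ,  0.    ,  1.    ]])}
scene 1286 1116 [-0.3397 -0.0143  0.9404] tilt 19.87751173560748 psi 2.4186638992513227 head height 0.010480547521810213
handle 242 (0.4357844591140747, -0.3280566334724426) (0.04706127196550369, 0.01574781723320484) 32.250587463378906 0.13560825897563333
side 1052 737 [-0.3428 -0.0191  0.9392] tilt 20.083010629433332 psi 3.1884825143876387 head height 0.011086546913338251
handle 305 (0.43298837542533875, -0.33299535512924194) (0.04634704068303108, 0.015132559463381767) 32.791107177734375 0.1366569549114094
screw -180 [-0.521   0.1595  0.5347  2.2048 -0.2233  0.4576  1.7445]
screw -150 [-0.4312  0.1562  0.4339  2.2    -0.1826  0.4551  2.2568]
screw -120 [-0.4283  0.1561  0.4307  2.1998 -0.1813  0.
[... 820 characters left out ...]
2.1612]
stand -90 [-0.305   0.9432  1.3399  2.0004 -1.0455  1.1451 -1.6376]
stand -60 [-0.2137  0.7437  1.115   1.9965 -0.8379  0.9578 -1.2798]
stand -30 [-0.2137  0.7437  1.115   1.9965 -0.8379  0.9578 -0.7562]
stand 0 [ 0.0591  0.5383  0.683   1.9823 -0.4758  0.7842 -0.5522]
stand 30 [ 0.0942  0.5253  0.6346  1.9803 -0.4392  0.7743 -0.0619]
stand 60 [ 0.1217  0.5163  0.5972  1.9787 -0.4113  0.7674  0.4364]
stand 90 [ 0.1464  0.509   0.564   1.9772 -0.3869  0.762   0.9377]
stand 120 [ 0.1703  0.5026  0.5322  1.9757 -0.3638  0.7572  1.4403]
stand 150 [ 0.0101  0.5596  0.752   1.9851 -0.5294  0.8009  2.1143]
[[-0.9454  0.3258  0.0001]
 [ 0.3258  0.9454  0.    ]
 [-0.      0.0001 -1.    ]] 1.1
```

```bash
cat >> h.py <<'E'
np.set_printoptions(precision=4,suppress=True)
def Rax(z,yaw):
    x0=np.array([np.cos(yaw),np.sin(yaw),0]);x=x0-z*(z@x0);x/=np.linalg.norm(x);return np.stack([x,np.cross(z,x),z],1)
N=np.array([-.3415,-.0167,.9395]);N/=np.linalg.norm(N)
S0=np.array([0.565,-0.010,0.107])
def reach(p,R):
    env.reach(p,R); s=env.sense(); print('t',round(s['t'],2),'err',s['ee_pos']-p,'q',s['joint_positions'],'F',s['wrist_force'])
E
python3 - <<'E'
from h import *
reach(S0+N*.115,Rax(-N,np.radians(30)))
im,d,s=snap('wrist','w1.png'); W=cloud('wrist',d,s); np.savez('w1.npz',im=im,d=d,W=W)
for n in ['slot_floor','captive']: print(n,[(x['at'],x['score']) for x in tip_of('wrist',n)[:2]])
# plane from wrist
r=np.linalg.norm(W-S0,axis=-1);P=W[(r<.05)&(r>.03)]
h=(P-S0)@N; P=P[abs(h-np.median(h))<.003]
n=np.linalg.svd(P-P.mean(0))[2][2];n*=np.sign(n[2]);print('n',n,np.degrees(np.arccos(n[2])),'plane h',np.median((P-S0)@N))
# head top
h=(W-P.mean(0))@n; rr=np.linalg.norm((W-S0)-((W-S0)@n)[...,None]*n,axis=-1)
m=(rr<.035)&(h>.003)
print('h pct',np.percentile(h[m],[5,25,50,75,95]))
e1=np.cross([0,1,0],n);e1/=np.linalg.norm(e1);e2=np.cross(n,e1)
top=W[m&(h>np.percentile(h[m],60)-.002)]; 
c,rad=cv2.minEnclosingCircle(np.stack([(top-S0)@e1,(top-S0)@e2],1).astype(np.float32)); print('circle',c,rad, 'ctr',S0+c[0]*e1+c[1]*e2)
v,u=np.where(m);print(u.min(),u.max(),v.min(),v.max())
cr=im[max(0,v.min()-15):v.max()+15,max(0,u.min()-15):u.max()+15]
dd=(np.clip((h+.003)/.02,0,1)*255).astype(np.uint8)[max(0,v.min()-15):v.max()+15,max(0,u.min()-15):u.max()+15]
o=np.hstack([cr[:,:,::-1],cv2.cvtColor(dd,cv2.COLOR_GRAY2BGR)]);f=min(800/o.shape[1],600/o.shape[0])
cv2.imwrite('pics/w1c.png',cv2.resize(o,None,fx=f,fy=f))
E
```

```text
t 3.58 err [ 0.0003  0.0009 -0.    ] q [-0.6849  0.0758  0.6868  2.2017 -0.1227  0.5352 -0.9328] F [ 0.5543 -0.548  -0.2609]
slot_floor [([0.5643, -0.0104, 0.1089], 0.59)]
captive [([0.5664, -0.0072, 0.0996], 0.69)]
n [-0.3414 -0.0116  0.9398] 19.97456938083014 plane h -0.010618518336775934
h pct [0.0142 0.2284 0.2309 0.2329 0.2484]
circle (0.015728093683719635, 0.008472010493278503) 0.030146723613142967 ctr [ 0.5797 -0.0015  0.1125]
96 461 177 419<stdin>:18: RuntimeWarning: invalid value encountered in cast
```

View pics/w1c.png

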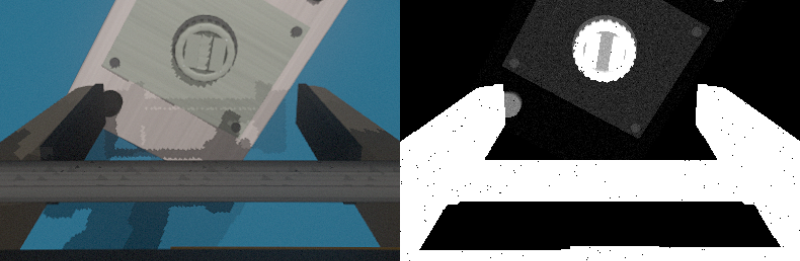

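Run:
```python
from h import *
z=np.load('w1.npz');W=z['W'];n=np.array([-.3414,-.0116,.9398]);n/=np.linalg.norm(n)
r=np.linalg.norm(W-S0,axis=-1);P=W[(r<.05)&(r>.03)];h=(P-S0)@n;p0=np.median(h)
h=(W-S0)@n-p0
e1=np.cross([0,1,0],n);e1/=np.linalg.norm(e1);e2=np.cross(n,e1)
a,b=(W-S0)@e1,(W-S0)@e2;rr=np.hypot(a,b)
print('plane ref h (S0 above plane)',-p0,'e1',e1,'e2',e2)
m=(rr<.032)&(h>.003)&(h<.04)
print(np.histogram(h[m],bins=np.arange(0.002,.03,.001)))
top=np.median(h[m&(h>.012)]);print('top',top)
T=m&(abs(h-top)<.0025);c,rad=cv2.minEnclosingCircle(np.stack([a[T],b[T]],1).astype(np.float32));print('circle',c,rad,T.sum())
f=m&(np.hypot(a-c[0],b-c[1])<.0185)&(h<top-.005)
X=np.stack([a[f],b[f]],1);print('slot px',f.sum(),'floor h',np.median(h[f]),np.percentile(h[f],[10,90]))
mm=X.mean(0);w,V=np.linalg.eigh(np.cov(X.T));print('mean',mm,'std',np.sqrt(w)*np.sqrt(12),V[:,1],'ang in e1e2',np.degrees(np.arctan2(V[1,1],V[0,1])))
cc,sz,an=cv2.minAreaRect(X.astype(np.float32));print('rect',cc,sz,an)
fl=np.median(h[f]);C=S0+mm[0]*e1+mm[1]*e2+(fl+p0)*n;print('floor centre',C)
x=V[0,1]*e1+V[1,1]*e2;print('slot dir',x,'yaw',np.degrees(np.arctan2(x[1],x[0])))
```

```text
plane ref h (S0 above plane) 0.010612715656028424 e1 [ 0.9399 -0.      0.3414] e2 [-0.004   0.9999  0.0109]
(array([  0, 161, 161,  18,   1,   2,  21, 156, 258,  96,  27,  22,  30,
        33,  29,  51,  89, 182, 781, 955, 214,  12,   0,   0,   0,   0,
         0]), array([0.002, 0.003, 0.004, 0.005, 0.006, 0.007, 0.008, 0.009, 0.01 ,
       0.011, 0.012, 0.013, 0.014, 0.015, 0.016, 0.017, 0.018, 0.019,
       0.02 , 0.021, 0.022, 0.023, 0.024, 0.025, 0.026, 0.027, 0.028,
       0.029]))
top 0.020971414620580074
circle (0.001108677708543837, -0.001523839309811592) 0.023875795304775238 2191
slot px 551 floor h 0.010429823638625928 [0.0095 0.0121]
mean [ 0.0001 -0.0021] std [0.0169 0.0324] [-0.9277 -0.3734] ang in e1e2 -158.07626824262536
rect (0.0006455350667238235, -0.002334652468562126) (0.02962357923388481, 0.03159911558032036) 74.50886535644531
floor centre [ 0.5652 -0.0121  0.1068]
slot dir [-0.8705 -0.3733 -0.3208] yaw -156.78497469476432
```

```bash
cat >> h.py <<'E'
def slotfit(W,eye,n,cg,verbose=True):
    """ray-project onto the head's top plane; return mouth centre, direction, top height point"""
    e1=np.cross([0,1,0],n);e1/=np.linalg.norm(e1);e2=np.cross(n,e1)
    rr=np.linalg.norm(np.cross(W-cg,n),axis=-1);h=(W-cg)@n
    m=(rr<.022)&(abs(h)<.03);top=np.median(h[m&(h>np.nanpercentile(h[m],97)-.003)])
    ray=W-eye;lam=((cg-eye)@n+top)/(ray@n);Q=eye+lam[...,None]*ray-cg
    a,b=Q@e1,Q@e2
    T=(np.hypot(a,b)<.03)&(abs(h-top)<.002)
    c,rad=cv2.minEnclosingCircle(np.stack([a[T],b[T]],1).astype(np.float32))
    f=(np.hypot(a-c[0],b-c[1])<.0178)&(h<top-.003)
    X=np.stack([a[f],b[f]],1)
    for _ in range(4):
        mu=np.median(X,0) if _==0 else X2.mean(0)
        Y=X if _==0 else X2
        w,V=np.linalg.eigh(np.cov((Y-Y.mean(0)).T));v=V[:,1];q=(X-mu);X2=X[(abs(q@[-v[1],v[0]])<.0065)]
    mu=X2.mean(0);w,V=np.linalg.eigh(np.cov(X2.T));v=V[:,1]
    x=v[0]*e1+v[1]*e2;x*=np.sign(x[0])
    if verbose: print('top',top,'circ',c,rad,'slot',mu,'size',np.sqrt(w*12),len(X),len(X2))
    return cg+mu[0]*e1+mu[1]*e2+top*n, cg+c[0]*e1+c[1]*e2+top*n, x
E
python3 - <<'E'
from h import *
z=np.load('w1.npz');W=z['W'];n=np.array([-.3414,-.0116,.9398]);n/=np.linalg.norm(n)
s=env.sense();R,eye,i=campose('wrist',s)
a,b,x=slotfit(W,eye,n,S0); print('mouth',a,'circle',b,'x',x,np.degrees(np.arctan2(x[1],x[0])),'floor',a-.011*n,b-.011*n)
# psi sanity: plate edges? image of top plane, rectified
e1=np.cross([0,1,0],n);e1/=np.linalg.norm(e1);e2=np.cross(n,e1)
ray=W-eye;lam=((a-eye)@n)/(ray@n);Q=eye+lam[...,None]*ray-a
print('rot',s['tcp_rot'])
K=12000;g=np.stack(np.meshgrid((np.arange(500)-250)/K,(250-np.arange(500))/K),-1)
P=a+g[...,0:1]*e1+g[...,1:2]*e2;C=(P-eye)@R;K3=i['intrinsics']
u=K3[0,0]*C[...,0]/-C[...,2]+K3[0,2];v=K3[1,1]*-C[...,1]/-C[...,2]+K3[1,2]
o=cv2.remap(z['im'],u.astype(np.float32),v.astype(np.float32),cv2.INTER_LINEAR)[:,:,::-1].copy()
d=np.array([x@e1,x@e2]);y=np.array([-d[1],d[0]])
q=np.array([d*.0165+y*.00475,d*.0165-y*.00475,-d*.0165-y*.00475,-d*.0165+y*.00475])
cv2.polylines(o,[np.int32(np.stack([250+q[:,0]*K,250-q[:,1]*K],1))],True,(0,0,255),1)
cv2.imwrite('pics/w1r.png',o)
E
```

```text
top 0.010531515099050783 circ (0.0016467660898342729, -0.0013459539040923119) 0.023604607209563255 slot [ 0.0019 -0.0013] size [0.01   0.0327] 583 527
mouth [ 0.5632 -0.0114  0.1175] circle [ 0.563  -0.0115  0.1174] x [0.8656 0.3859 0.3192] 24.02650674150157 floor [ 0.567  -0.0113  0.1072] [ 0.5667 -0.0113  0.1071]
rot [[ 0.7994  0.4943  0.3415]
 [ 0.5206 -0.8536  0.0169]
 [ 0.2999  0.1643 -0.9397]]
```

View pics/w1r.png

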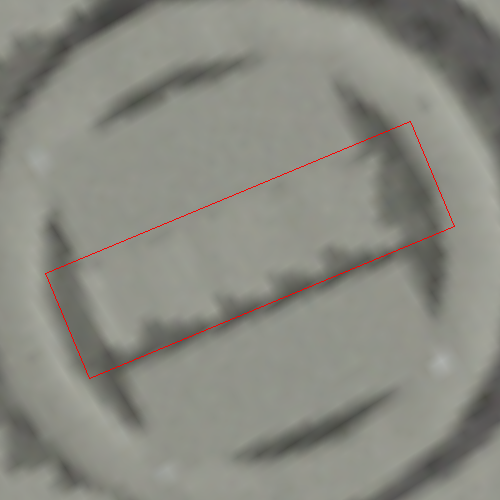

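Run:
```python
from h import *
D=np.array([0,0,-1.])
reach(np.array([.435,-.332,.235]),Rax(D,np.radians(32.5)))
im,d,s=snap('wrist','w2.png'); W=cloud('wrist',d,s)
for n in ['driver_grip','stand_top','stand']: print(n,[(x['at'],x['score']) for x in tip_of('wrist',n)[:2]])
c0=np.array([.435,-.332])
r=np.hypot(W[...,0]-c0[0],W[...,1]-c0[1])
g=W[(r<.035)&(W[...,2]>.088)&(W[...,2]<.15)]
zt=np.median(g[g[:,2]>np.percentile(g[:,2],90)-.004,2]);print('top z',zt,len(g))
t=g[abs(g[:,2]-zt)<.003];print('top rect',cv2.minAreaRect(t[:,:2].astype(np.float32)),t[:,:2].mean(0))
col=W[(r<.035)&(abs(W[...,2]-.078)<.004)];print('collar z',np.median(col[:,2]),cv2.minEnclosingCircle(col[:,:2].astype(np.float32)))
ft=W[(r<.06)&(abs(W[...,2]-.006)<.006)&(r>.028)]
o=im[:,:,::-1];cv2.imwrite('pics/w2.png',o)
```

```text
t 4.98 err [ 0.0006  0.0013 -0.0004] q [-0.1597  0.3657  0.9445  1.8808 -0.3381  1.0658 -0.0812] F [ 0.0125 -0.7853 -0.4874]
driver_grip [([0.4357, -0.3321, 0.1064], 0.76)]
stand_top []
stand [([0.4339, -0.334, 0.0002], 0.67)]
top z 0.13339400903336301 1186
top rect ((0.43398424983024597, -0.33240076899528503), (0.04398157820105553, 0.01371825858950615), 32.94889831542969) [ 0.435  -0.3318]
collar z 0.07766113463956914 ((0.4341328740119934, -0.332419753074646), 0.02309221774339676)
```

View pics/w2.png

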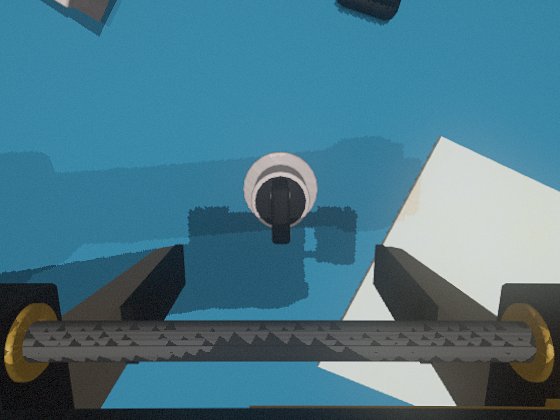

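Run:
```python
from h import *
D=np.array([0,0,-1.]);R=Rax(D,np.radians(32.9))
p=np.array([.434,-.3324,.087]); s=env.sense()
print('settled err',s['ee_pos']-[.435,-.332,.235])
env.movel(p+[0,0,.06],R,.15); s=env.sense(); e=s['ee_pos']-(p+[0,0,.06]); print('e',e)
env.movel(p-e*[1,1,0],R,.1); s=env.sense();print('e2',s['ee_pos']-p,s['tcp_rot'][:,0])
effector.grasp(50); s=env.sense();print('w',s['gripper_width'],s['grasp_force'],s['wrist_force'],s['moment'],s['ee_pos'],s['t'])
env.movel(p+[0,0,.03]-e*[1,1,0],R,.08);s=env.sense();print(s['wrist_force'],s['moment'],s['gripper_width'],s['ee_pos'])
env.movel(p+[0,0,.17]-e*[1,1,0],R,.15);s=env.sense();print(s['wrist_force'],s['moment'],s['gripper_width'],s['ee_pos'],s['t'])
im,d,s=snap('wrist','w3.png');W=cloud('wrist',d,s);np.savez('w3.npz',im=im,W=W)
L=(W-s['ee_pos'])@s['tcp_rot']
col=L[(np.hypot(L[...,0],L[...,1])<.03)&(L[...,2]>.003)&(L[...,2]<.016)]
print(len(col)); 
if len(col)>30:
    n=np.linalg.svd(col-col.mean(0))[2][2];print('collar n in tool',n,'mean',col.mean(0),cv2.minEnclosingCircle(col[:,:2].astype(np.float32)))
h=L[(abs(L[...,0])<.03)&(abs(L[...,1])<.012)&(L[...,2]>-.055)&(L[...,2]<-.035)];print('handle top',len(h),h.mean(0) if len(h) else 0, h.min(0),h.max(0))
for c in ['scene','side']:
    snap(c,c+'3.png')
    for n in ['driver_tip','driver_grip']: print(c,n,[((np.array(x['at'])-s['ee_pos'])@s['tcp_rot'],x['score']) for x in tip_of(c,n)[:2]])
```

```text
settled err [ 0.0006  0.0012 -0.0001]
e [ 0.0003 -0.0005  0.0006]
e2 [-0.0002  0.0001  0.0003] [0.8398 0.5429 0.0001]
w 0.013785244383782548 49.99990403652191 [ 0.1438  0.7293 -0.2465] [-0.117   0.1349 -0.0017] [ 0.4337 -0.332   0.087 ] 7.825
[-0.4494  0.4302 -0.5549] [-0.0387  0.1456 -0.0335] 0.013538614149253706 [ 0.434  -0.3318  0.1175]
[-0.3187 -0.0678 -3.8025] [-0.0224  0.1165 -0.0033] 0.013760048931190942 [ 0.4332 -0.3314  0.2561] 9.4333
1521
collar n in tool [ 0.0123  0.0002 -0.9999] mean [ 0.0133 -0.0006  0.0095] ((0.001432189135812223, -0.0004304787144064903), 0.022786537185311317)
handle top 3712 [ 0.0103 -0.0002 -0.0457] [-0.0054 -0.012  -0.055 ] [ 0.0227  0.012  -0.035 ]
scene driver_tip [(array([-0.0018,  0.0037,  0.0797]), 0.92)]
scene driver_grip [(array([ 0.002 ,  0.0031, -0.0204]), 0.61)]
side driver_tip [(array([0.0041, 0.0007, 0.0771]), 0.58)]
side driver_grip [(array([ 0.0007, -0.0017, -0.0221]), 0.57), (array([ 0.5437, -0.3884,  0.2587]), 0.38)]
```

```bash
cat >> h.py <<'E'
NN=np.array([-.3414,-.0116,.9398]);NN/=np.linalg.norm(NN)
FL=np.array([.567,-.0113,.1072]);SX=np.array([.8656,.3859,.3192]);SX-=NN*(SX@NN);SX/=np.linalg.norm(SX)
def tool(phi,up,off=np.zeros(3),dx=.0007):
    """TCP pose with the tip 'up' above FL, turned clockwise by phi"""
    x=cv2.Rodrigues(-phi*NN)[0]@SX;R=np.stack([x,np.cross(-NN,x),-NN],1)
    return FL+off+NN*(.079+up)-dx*x,R
E
python3 - <<'E'
from h import *
p,R=tool(0,.06)
reach(p,R)
p,R=tool(0,.022); env.movel(p,R,.1); env.pause(.2); s=env.sense(); print('e',s['ee_pos']-p,(s['ee_pos']-p)@R,'rot',R.T@s['tcp_rot'],'F',s['wrist_force'],s['moment'],s['t'],s['joint_positions'])
for c in ['scene','side']:
    snap(c,c+'4.png')
    for n in ['driver_tip','slot_floor']: print(c,n,[((np.array(x['at'])-FL)@np.stack([R[:,0],R[:,1],NN],1),x['score']) for x in tip_of(c,n)[:2]])
a,b=cv2.imread('pics/scene4.png'),cv2.imread('pics/side4.png')
cr=lambda i,u,v:cv2.resize(i[v-70:v+50,u-50:u+50],None,fx=4,fy=4)
cv2.imwrite('pics/c4.png',np.hstack([cr(a,272,203),cr(b,297,208)]))
E
```

```text
t 11.03 err [ 0.0003 -0.001   0.0002] q [-0.8396  0.01    0.8284  2.195  -0.0249  0.5912 -1.168 ] F [-0.2787 -0.3881 -1.4711]
e [ 0.0003 -0.0001  0.0007] [ 0.0004  0.0003 -0.0005] rot [[ 1.     -0.0005  0.0013]
 [ 0.0005  1.     -0.    ]
 [-0.0013  0.      1.    ]] F [-0.0241  0.1672 -1.3116] [-0.0468  0.5754  0.0198] 11.7667 [-0.7923  0.1227  0.8227  2.2079 -0.2181  0.509  -0.9898]
scene driver_tip [(array([0.0036, 0.0024, 0.0227]), 0.58), (array([ 0.0254, -0.3233, -0.0771]), 0.52)]
scene slot_floor [(array([-0.0028, -0.0015,  0.0017]), 0.54)]
side driver_tip [(array([0.0032, 0.0019, 0.0218]), 0.69), (array([-0.0533,  0.2863, -0.1302]), 0.62)]
side slot_floor [(array([ 0.0005, -0.0015, -0.0016]), 0.65)]
```

View pics/c4.png

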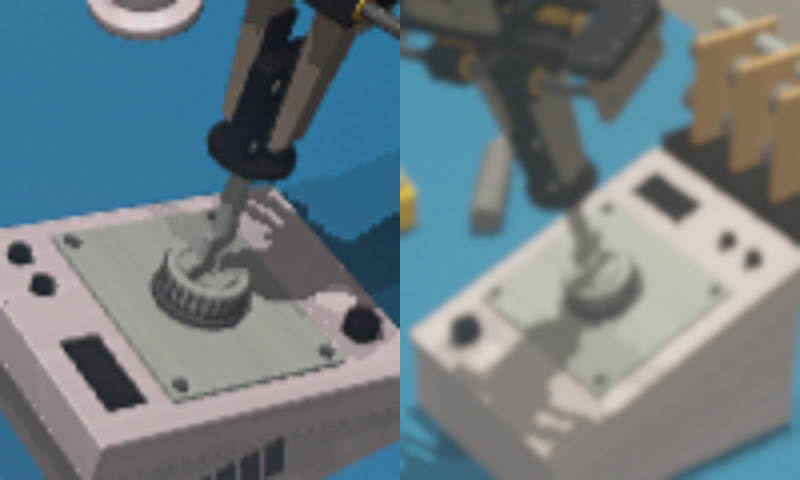

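```bash
cat >> h.py <<'E'
def st(tag,R,p=None):
    s=env.sense();F=R.T@s['wrist_force'];print(tag,'t',round(s['t'],2),'Ftool',F,'Mtool',R.T@s['moment'],'e',None if p is None else (s['ee_pos']-p)@R,'w',round(s['gripper_width'],4));return s,F
E
python3 - <<'E'
from h import *
p,R=tool(0,.022); s,F0=st('pre',R,p)
for up in [.014,.0115,.0095,.0075,.0055,.0035,.002,.0005]:
    p,R=tool(0,up); env.movel(p,R,.04); s,F=st(up,R,p)
    if np.linalg.norm(F-F0)>7: break
E
```

```text
pre t 12.07 Ftool [-1.251  -0.1622  1.1731] Mtool [ 0.1737 -0.5534 -0.0249] e [ 0.0001 -0.0001 -0.0002] w 0.0137
0.014 t 12.42 Ftool [-0.7948 -0.1206  1.5887] Mtool [ 0.1759 -0.5624 -0.0176] e [-0.0003  0.0001  0.0002] w 0.0137
0.0115 t 12.67 Ftool [-0.5532  0.7623  1.2042] Mtool [ 0.2526 -0.5316  0.0214] e [-0.0001 -0.      0.    ] w 0.0136
0.0095 t 12.92 Ftool [-0.9233  0.3678  1.5791] Mtool [ 0.1745 -0.5593 -0.0047] e [-0.0001 -0.      0.0001] w 0.0134
0.0075 t 13.17 Ftool [-0.2352  0.7556  1.9055] Mtool [ 0.1985 -0.5531 -0.011 ] e [-0.0001 -0.      0.0001] w 0.0139
0.0055 t 13.42 Ftool [-1.5476 -1.6119  2.3774] Mtool [ 0.246  -0.5796 -0.0386] e [-0.0001  0.      0.0001] w 0.0135
0.0035 t 13.67 Ftool [-0.4039  1.033   1.0183] Mtool [ 0.1452 -0.5774 -0.0042] e [-0.0001 -0.      0.0001] w 0.0137
0.002 t 13.92 Ftool [-0.2045 -0.7658  2.4811] Mtool [ 0.1391 -0.5333  0.0134] e [-0.0001  0.      0.0001] w 0.0136
0.0005 t 14.17 Ftool [-0.3042  0.1597  1.6427] Mtool [ 0.2144 -0.5326 -0.0138] e [-0.0001 -0.      0.0001] w 0.0136
```

Run:
```python
from h import *
p,R=tool(0,.0005); s,F0=st('pre',R,p); up=.0005
for up in [-.0005,-.0015,-.0025,-.0035]:
    p,R=tool(0,up); env.movel(p,R,.03); env.pause(.1); s,F=st(up,R,p)
    if F[2]<-2.5: break
up+=.0005; print('seat up',up)
p,R=tool(0,up); env.movel(p,R,.03); env.pause(.4); s,F=st('seat',R,p)
open('up.txt','w').write(str(up))
for phi in [.06,.12]:
    p,R=tool(phi,up); env.movel(p,R,.03); s,F=st(phi,R,p); print(np.arccos(np.clip((np.trace(R.T@s['tcp_rot'])-1)/2,-1,1)),s['joint_positions'])
```

```text
pre t 14.17 Ftool [-0.3042  0.1597  1.6427] Mtool [ 0.2144 -0.5326 -0.0138] e [-0.0001 -0.      0.0001] w 0.0136
-0.0005 t 14.52 Ftool [-1.5578 -0.1286 -6.1638] Mtool [ 0.3133 -0.9927  0.0026] e [ 0.0001  0.0001 -0.0004] w 0.0135
seat up 0.0
seat t 15.17 Ftool [-1.4452  0.7261 -1.9112] Mtool [ 0.1099 -0.6311 -0.0635] e [ 0.0001  0.0001 -0.    ] w 0.0136
0.06 t 15.42 Ftool [-0.4151  0.7042 -1.6076] Mtool [ 0.0771 -0.5472  0.0004] e [ 0.0001  0.     -0.    ] w 0.0137
0.00156884465372801 [-0.7462  0.1865  0.792   2.2114 -0.3336  0.469  -0.9439]
0.12 t 15.67 Ftool [-0.1501  0.2084 -1.8502] Mtool [ 0.1221 -0.5788  0.0324] e [ 0.0001 -0.0001 -0.    ] w 0.0136
0.002482685465797289 [-0.7581  0.1882  0.8058  2.212  -0.3412  0.47   -0.9955]
```

Run:
```python
from h import *
phi=.12
while phi<1.66:
    phi+=.08; p,R=tool(phi,-.003*max(0,phi-.1)); env.movel(p,R,.03); s,F=st(round(phi,2),R,p)
    if abs((R.T@s['moment'])[2])>.45 or np.linalg.norm(F)>20: break
print(s['joint_positions'],np.arccos(np.clip((np.trace(R.T@s['tcp_rot'])-1)/2,-1,1)),phi)
```

```text
0.2 t 15.92 Ftool [-2.1009  0.244  -5.5445] Mtool [-0.0905 -0.7667  0.0024] e [ 0.0001  0.0002 -0.0001] w 0.0139
0.28 t 16.17 Ftool [-1.6585  1.1644 -7.7099] Mtool [-0.165  -0.7878  0.0009] e [ 0.0001  0.0002 -0.0001] w 0.0137
0.36 t 16.42 Ftool [-1.2151  0.779  -5.1987] Mtool [-0.2776 -0.8032  0.0144] e [ 0.0002  0.0002 -0.0001] w 0.0137
0.44 t 16.67 Ftool [-1.2756  1.0794 -6.3435] Mtool [-0.2967 -0.7927 -0.0234] e [ 0.0002  0.0002 -0.0002] w 0.0139
0.52 t 16.92 Ftool [-0.7094  0.7856 -6.5265] Mtool [-0.3097 -0.6853  0.0241] e [ 0.0002  0.0001 -0.0001] w 0.0138
0.6 t 17.17 Ftool [-0.7839  1.6733 -7.1379] Mtool [-0.3486 -0.7248  0.0111] e [ 0.0002  0.0001 -0.0001] w 0.0139
0.68 t 17.42 Ftool [-0.2661  0.2609 -5.7987] Mtool [-0.3769 -0.7316 -0.0069] e [ 0.0003  0.0001 -0.0001] w 0.0136
0.76 t 17.67 Ftool [-1.4792  1.1524 -6.4409] Mtool [-0.407  -0.7051  0.024 ] e [ 0.0003  0.     -0.0001] w 0.0137
0.84 t 17.92 Ftool [-1.1764  1.0153 -6.0005] Mtool [-0.4943 -0.6235  0.0063] e [ 0.0003  0.     -0.0001] w 0.0139
0.92 t 18.17 Ftool [-0.4428  0.6725 -6.1384] Mtool [-0.4693 -0.6126  0.025 ] e [ 0.0003 -0.     -0.0001] w 0.0139
1.0 t 18.42 Ftool [-0.5391  0.5372 -6.8604] Mtool [-0.5514 -0.6304  0.0019] e [ 0.0003 -0.0001 -0.0001] w 0.0135
1.08 t 18.67 Ftool [-1.3186  1.7136 -5.7797] Mtool [-0.5424 -0.4903  0.0168] e [ 0.0003 -0.0001 -0.0001] w 0.0138
1.16 t 18.92 Ftool [-0.4921  0.8247 -7.4184] Mtool [-0.5214 -0.5353 -0.0002] e [ 0.0003 -0.0001 -0.0001] w 0.0137
1.24 t 19.17 Ftool [ -0.3736   1.4267 -10.3434] Mtool [-0.7507 -0.5005 -0.4486] e [ 0.0003 -0.0002 -0.0002] w 0.0138
1.32 t 19.42 Ftool [ -0.5489   1.3829 -13.328 ] Mtool [-0.9229 -0.4692 -0.9504] e [ 0.0004 -0.0003 -0.0003] w 0.0139
[-0.9871  0.2677  1.0988  2.2197 -0.5731  0.5094 -1.9674] 0.00593011024584777 1.32
```

Run:
```python
from h import *
env.pause(.15)
p,R=tool(1.19,-.0033); env.movel(p,R,.03); st('relax',R,p)
for up in [.01,.06,.09]:
    p,R=tool(1.19,up); env.movel(p,R,.04 if up<.02 else .12); st(up,R,p)
D=np.array([0,0,-1.]);Rs=Rax(D,np.radians(32.9));g=np.array([.4337,-.332,.087])
reach(g+[0,0,.16],Rs); s=env.sense()
# check the screw
im,d,sc=snap('scene','scene5.png');W=cloud('scene',d,sc);_,eye,_i=campose('scene',sc)
a,b,x=slotfit(W,eye,NN,FL+.0075*NN)
print('slot angle clockwise',np.arctan2(np.cross(x,SX)@NN,x@SX)%np.pi,'top',(a-FL)@NN)
L=None
im,d,s=snap('wrist');W=cloud('wrist',d,s);L=(W-s['ee_pos'])@s['tcp_rot']
col=L[(np.hypot(L[...,0],L[...,1])<.03)&(L[...,2]>.003)&(L[...,2]<.016)]
n=np.linalg.svd(col-col.mean(0))[2][2];print('collar n',n,col.mean(0),cv2.minEnclosingCircle(col[:,:2].astype(np.float32)))
cv2.imwrite('pics/s5.png',cv2.resize(cv2.imread('pics/scene5.png')[80:260,180:350],None,fx=3.3,fy=3.3,interpolation=cv2.INTER_CUBIC))
```

```text
relax t 19.85 Ftool [ 0.0322  1.3737 -6.9978] Mtool [-0.5624 -0.3763 -0.1904] e [ 0.0004 -0.0002 -0.0002] w 0.0138
0.01 t 20.33 Ftool [-0.5023  1.0475  0.7834] Mtool [-0.3723 -0.4066  0.0072] e [-0.0005 -0.0001  0.0001] w 0.0138
0.06 t 21.45 Ftool [-0.3754  1.4005  1.189 ] Mtool [-0.4564 -0.4446 -0.0467] e [-0.0002 -0.      0.0001] w 0.0142
0.09 t 21.93 Ftool [-0.7727  1.7016  1.5081] Mtool [-0.3881 -0.489   0.0183] e [0.0003 0.0007 0.0004] w 0.0141
t 24.04 err [ 0.0005  0.0008 -0.0001] q [ 0.7851  0.2752 -0.233   1.8123  0.0716  1.0624 -0.4697] F [-0.4704  0.3224 -1.6886]
top 0.0010720534311477307 circ (0.0020188158378005028, 0.0033033641520887613) 0.02433590218424797 slot [0.0021 0.0013] size [0.009  0.0368] 32 31
slot angle clockwise 0.9533704172034805 top 0.008572053431147735
collar n [ 0.0199  0.0011 -0.9998] [ 0.0132 -0.0005  0.0095] ((0.0018631939310580492, -0.00043618306517601013), 0.02273387461900711)
```

View pics/s5.png

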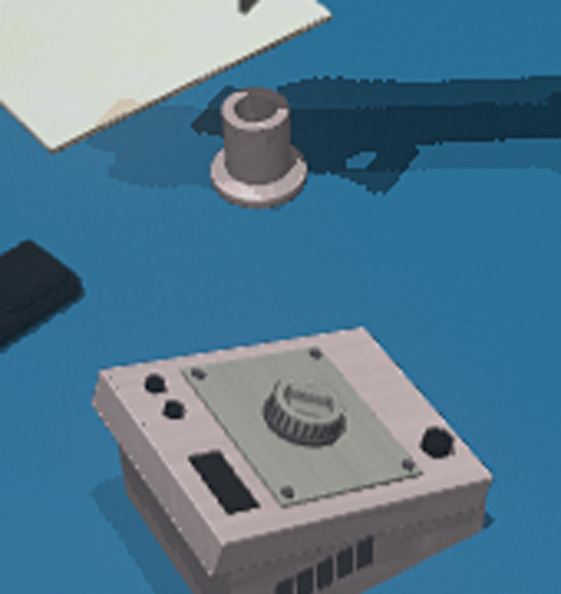

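Run:
```python
from h import *
D=np.array([0,0,-1.]);R=Rax(D,np.radians(32.9));g=np.array([.4337,-.332,.087])
env.movel(g+[0,0,.085],R,.12); s,F0=st('above',R,g+[0,0,.085])
for z in [.05,.02,.006,.003,.0015,.0005,-.0005,-.0015]:
    env.movel(g+[0,0,z],R,.08 if z>.01 else .03); s,F=st(z,R,g+[0,0,z])
    if np.linalg.norm(F-F0)>6: print('contact');break
```

```text
above t 24.92 Ftool [1.0774 0.3136 1.3648] Mtool [ 0.053  -0.1538  0.0084] e [ 0.0004  0.0005 -0.0006] w 0.0135
0.05 t 25.5 Ftool [1.5365 0.0238 2.1339] Mtool [ 0.0276 -0.1523 -0.0247] e [0.0001 0.0001 0.    ] w 0.0137
0.02 t 26.02 Ftool [-0.4306 -0.2034  0.7758] Mtool [-0.0316 -0.1497 -0.0222] e [ 0.     -0.0001  0.0003] w 0.0138
0.006 t 26.64 Ftool [-0.1753 -0.0494  1.2938] Mtool [ 0.0592 -0.1014 -0.0243] e [ 0.     -0.      0.0001] w 0.0139
0.003 t 26.89 Ftool [-0.1481  0.4008  2.048 ] Mtool [-0.0037 -0.1332  0.0212] e [-0.     -0.0001  0.0001] w 0.0136
0.0015 t 27.14 Ftool [-0.327   0.4093  2.1577] Mtool [ 0.0079 -0.1256 -0.0147] e [-0.     -0.0001  0.0001] w 0.0136
0.0005 t 27.39 Ftool [ 0.2331 -0.7863  0.9152] Mtool [ 0.0584 -0.0919  0.0649] e [-0.     -0.0001  0.0001] w 0.0138
-0.0005 t 27.64 Ftool [-1.0768 -0.991  -5.1058] Mtool [ 0.3486 -0.2865  0.0013] e [ 0.0001  0.0002 -0.0005] w 0.014
contact
```

Collar on the rim at the expected height; release, retreat, and check.

Run:
```python
from h import *
D=np.array([0,0,-1.]);R=Rax(D,np.radians(32.9));g=np.array([.4337,-.332,.087])
env.movel(g,R,.03); effector.release(); env.pause(.2)
env.movel(g+[0,0,.148],R,.12); env.pause(.3)
im,d,s=snap('wrist'); W=cloud('wrist',d,s)
r=np.hypot(W[...,0]-.434,W[...,1]+.3324)
t=W[(r<.035)&(abs(W[...,2]-.134)<.004)];print('top z',np.median(t[:,2]),cv2.minAreaRect(t[:,:2].astype(np.float32)))
col=W[(r<.035)&(abs(W[...,2]-.078)<.006)];n=np.linalg.svd(col-col.mean(0),full_matrices=False)[2][2];print('collar z',np.median(col[:,2]),n,cv2.minEnclosingCircle(col[:,:2].astype(np.float32)))
# screw from near
p,Rw=tool(.6,.036); reach(p+NN*.0,Rw)
im,d,s=snap('wrist','w6.png'); W=cloud('wrist',d,s);_,eye,_i=campose('wrist',s)
a,b,x=slotfit(W,eye,NN,FL+.0075*NN)
print('slot clockwise',np.arctan2(np.cross(x,SX)@NN,x@SX)%np.pi,'mouth drop',.011-(a-FL)@NN)
for c,n in [('scene','meter'),('scene','mouse'),('scene','probe_tool')]:
    snap(c); print(n,[(np.array(q['at']),q['score']) for q in tip_of(c,n)[:2]])
```

```text
top z 0.1333272959209254 ((0.4336583614349365, -0.33171507716178894), (0.04431458190083504, 0.013636616058647633), 32.58803176879883)
collar z 0.07756189153717583 [0.0294 0.0054 0.9996] ((0.4344228208065033, -0.33226892352104187), 0.026439227163791656)
t 32.33 err [ 0.0003 -0.0009  0.0002] q [ 0.339   0.1197 -0.4006  2.1423  0.103   0.5421 -1.903 ] F [ 0.6829 -0.0299 -0.9236]
top 0.0006188993624699525 circ (-0.00033715038443915546, -0.0003860382130369544) 0.023644760251045227 slot [ 0.     -0.0006] size [0.0099 0.0328] 572 513
slot clockwise 0.9627808588402864 mouth drop 0.002881100637530035
meter [(array([ 0.4952,  0.2975, -0.0005]), 0.55)]
mouse [(array([ 0.6753, -0.2926, -0.0014]), 0.83)]
probe_tool [(array([ 0.6778,  0.289 , -0.0019]), 0.95)]
```

```bash
python3 -c "
from h import *
env.pause(.3); print(workorder.finish_job())"
```

```text
the job is handed in; nothing more can be done
None
```

The screw is at its stop: it turned about 0.96 rad and sank 2.9 mm, and the torque rose sharply at the end. The driver is released upright in its stand, the bystanders showed no visible movement, and I handed the job in at about 33 s; no verdict came back.

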